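# Feed the specimen sled along the lapping fence with the push stick

### The arm

A 6-joint arm with a two-finger parallel gripper is mounted at the origin on a cart in front of the work surface, level with it; the furniture and walls round the work are solid. World frame = base frame: x ahead of the robot, y to its left, z up, the work surface at z = 0. Lengths are in m, angles in rad, forces in N, time in s.
With the tool pointing down it reaches from about 0.35 to 0.775 m from the base axis. Payload 5.5 kg.
Tool frame: the origin (TCP) lies midway between the tips of the shut fingers; the grasp point (between the pads) lies 19 mm behind it (tcp_to_grasp is the distance from the TCP to the grasp point, in m); z points along the fingers, y is the line along which they close (so a half turn about z gives the same grasp; the last joint's range is limited). The gripper opens to 85 mm and grips with 20 to 120 N. Pads are 22 mm wide; open, the fingers measure 114 mm over their backs; the gripper's body (76 mm by 85 mm) begins 54 mm behind the grasp point. The pads swing forward as they close: fully open they stand 13 mm farther back than shut.
Start: joints at [0.976, 0.313, 0.046, 1.304, 0, 1.431], TCP at [0.253, 0.517, 0.231] pointing down, gripper open.
Joint ranges: [-2.76, 2.76], [-0.86, 1.69], [-1.03, 1.26], [-2.2, 2.34], [-1.47, 1.5], [-3.14, 3.14]. Speed limits (rad/s): [2.57, 2.57, 3.14, 3.14, 3.14, 3.14].

### API

Orientations are given as a unit quaternion [x, y, z, w].
In Python, from rig import movep, servo_line, move_j, gripper_open, grasp, sleep, ik, capture, MotionError, close_job, look_for, cut_out, current_t, current_qpos, current_qd, current_joint_torque, current_ee_pos, current_ee_rot, current_contact_force, current_moment, current_opening, current_grasp_force, tcp_to_grasp gives the robot as it stands. The module is installed in compiled form; this text tells all that it offers. Calls block until the motion is done:
- movep(position, orientation): joint-space move of the TCP to a pose.
- servo_line(position, ori=None, feed=0.15): straight line of the TCP; ori=None keeps the orientation; feed is the mean speed in m/s.
- move_j(angles): joint-space move.
- gripper_open() and grasp(grasp_force=None): open the fingers fully, or close them until they stop; grasp_force is the grip in N (None keeps the last).
- sleep(seconds).
- ik(position, orientation): joint angles nearest the present ones, or None.
- capture(name): name is "scene" or "top"; returns a dict with "image" (384x512x3 uint8, red, green, blue), "z_map" (384x512 float32, m along the optical axis (not along the pixel's ray), 0 where there is no reading), "intrinsics" (3x3 intrinsics, pixels), "rvec" (rotation vector, rad) and "tvec" (3), from world to camera coordinates, as OpenCV has them. Camera axes: x right, y down, z forward; pixel columns grow to the right and rows downward; lengths in m; the calibration is good to about 2 mm. A picture is of the moment at which its call begins.
A pose or a line that the arm cannot do raises MotionError and nothing moves.
- close_job(): hands the job in; it is judged then, once.
Trained networks look in the newest picture that a camera, given by its name, has taken for a name from the list of things; names that differ only in an ending like _2 or _b are one class to them, and where a whole thing is asked for, a point or a joint stands for the part that bears it (a point fixed in the world has none). Each returns a list of dicts, best first, with "p" (0 to 1); they miss things now and then, are a little off and sometimes report something else, mostly with a low value. They report only what shows in the picture. A call takes as long as a camera call. They do not tell look-alikes from the thing itself.
- look_for(query, camera): "rect" ([left, top, right, bottom] in pixels, round what is visible of it).
- cut_out(query, camera): "mask" (384x512 bool, what is visible of it) and "rect" ([left, top, right, bottom] in pixels, round what is visible of it).
Readings, each from a call of its own:
- current_t(): time.
- current_qpos(): joint angles.
- current_qd(): joint speeds.
- current_joint_torque(): joint torques, N m.
- current_ee_pos(): TCP position.
- current_ee_rot(): TCP orientation.
- current_contact_force(): force on the tool from outside, world axes, zero at the start.
- current_moment(): the same for the moment, N m.
- current_opening(): finger opening in m.
- current_grasp_force(): force on a finger pad.
Only numpy, scipy, OpenCV 4.12 (cv2) and the standard library are available. Lean on these libraries where they do the work, as an engineer would, in place of code of your own. Each camera call takes 0.05 s, during which the arm holds its last target. There are 200 camera calls.

### The job

Run the specimen sled along the lapping jig: take the push stick from its stand, set its tip in the sled's notch, press the sled lightly against the fence and feed it along, steadily pressed against the fence from the start to the end of the strip, until it meets the end stop. Push gently (the fence must never take more than 15 N), touch the sled only with the stick, leave it home against the stop and along the fence, and put the stick back upright in its stand without disturbing the things around.

Things in the scene. Friction and masses are not known exactly. Their poses are not given: they have to be found in the camera images.
- bed: Flat metal bed plate of the lapping jig, fixed, 360 x 138 x 10 mm, a dull grey strip on top. Origin: on its underside, midway along, 62 mm from its outer long edge; +x is the feed direction (along the 360 mm), +y points to the fence, z up. Its top is 10 mm up. A dark steel end stop (80 mm across, 22 mm tall) stands at its +x end.
- stop_face (a point): Point on the face of the end stop that the sled's front meets, 150 mm from the bed's origin along +x. The sled is home with its centre 40 mm before this face.
- fence: Fixed mount at mid-length of the fence, 43 mm from the bed's x axis on its +y side; axes as the bed's. It carries a straight steel rail (320 x 16 mm, top 35 mm up; inner face nominally 8 mm towards the bed's x axis from here) that is clamped up to 6 mm in or out and up to 0.06 rad askew of nominal, differently each time and NOT reported: find it by feel. Rigid up to 15 N, then it may slip.
- sled_mid (a point): Centre (half-way up) of the loose metal sled: 80 (its x, feed) x 50 (its y, + to the fence) x 28 mm tall, 0.25 to 0.5 kg, on the bed. Its rear outer corner has a 48 (along x) x 28 mm full-height notch, open to the rear and outside: forward wall (faces -x) at x = +8 mm, inner wall (faces -y) at y = +3 mm from here. At the start it is on the -x part of the bed, off the fence, slightly turned.
- sled: The same L-shaped sled with a small round specimen on top; origin at the centre of its underside, axes as above. A stick tip in the corner of its notch can push it both forward and towards the fence; friction is low (about 0.3) and a few newtons (2 to 8) towards the fence keep it there.
- stick_grip (a point): Centre of the wooden handle of the push stick: handle 26 (its x) x 16 (its y) x 46 mm tall, grasp it across the 16 mm. 71 mm above the tip of the stick.
- stick_tip (a point): Bottom end of the push stick's round steel stem (12 mm diameter, 42 mm long below a 28 mm collar that is 6 mm thick, the handle above it; 117 mm in all, 90 g). z runs up the stick.
- stick: The same push stick, origin at its tip. It stands upright in its stand, the collar resting on the stand's top, the tip 6 mm above the worktop.
- stand_top (a point): Mouth of the hole in the stand: a fixed grey block 58 x 58 x 48 mm with a chamfered 18 mm hole, 45 mm deep. This point is on the hole's axis at the block's top.
- jar: Bystander: small white jar with a white lid, 48 mm across, 57 mm tall; origin under its centre.
- tape: Bystander: roll of tan tape lying flat, 72 mm across, 19 mm high; origin under its centre.
- pen: Bystander: marker pen lying flat, 133 mm long, 19 mm high; origin under its centre.
Not all that is in view belongs to the job. Leave any purple look-alike of the part that bears stand_top alone.

How it is judged:
On the way, in this order (a step that is already met when the one before it is completed fails the run):
1. the stick presses the sled along the fence on the infeed part (x of sled in the frame of bed between -0.2 and -0.05 m and contact force between sled and fence above 1.5 N and contact force between stick and sled above 1.5 N and angle between the x axis of sled and the x axis of bed, either way round below 0.13 rad), for 0.15 s.
2. still pressed against the fence by the stick at the middle (x of sled in the frame of bed between -0.03 and 0.03 m and contact force between sled and fence above 1.5 N and contact force between stick and sled above 1.5 N and angle between the x axis of sled and the x axis of bed, either way round below 0.13 rad), for 0.15 s.
3. still pressed against the fence by the stick on the last part (x of sled in the frame of bed between 0.05 and 0.095 m and contact force between sled and fence above 1.5 N and contact force between stick and sled above 1.5 N and angle between the x axis of sled and the x axis of bed, either way round below 0.13 rad), for 0.15 s.
4. pressed against the fence and home at the stop (x of sled in the frame of bed between 0.105 and 0.2 m and contact force between sled and fence above 1.5 N and contact force between stick and sled above 1.5 N and angle between the x axis of sled and the x axis of bed, either way round below 0.13 rad), for 0.15 s.
At the end, for the whole second after the job is handed in: The sled rests at the end stop (within 5 mm short of home along the bed), along the fence (within 15 mm of its nominal line and 0.13 rad of the bed, as the rail is set differently each time); the stick stands upright (0.1 rad), fully down (4 mm) in its stand, released, at rest (x of sled in the frame of bed between 0.105 and 0.114 m and y of sled in the frame of bed between -0.005 and 0.025 m and angle between the x axis of sled and the x axis of bed, either way round below 0.13 rad and linear speed of each of sled, stick below 0.01 m/s and horizontal distance between stick_tip and stand_top below 0.007 m and height (world z) of stick_tip below 0.01 m and angle between stick_tip's own z axis and vertical below 0.1 rad); the robot touches nothing.
It fails at once if the sled is pressed on the fence with more than 15 N (contact force between sled and fence above 15 N).
It fails at once if the sled is rammed into the bed or its stop (over 30 N) (contact force between sled and bed above 30 N).
It fails at once if the robot touches the sled itself (contact force between any of the fingers, the arm and sled above 0.5 N).
It fails at once if the sled leaves the fence once it is on the way (it turns, tips, or strays outward) (angle between sled's own z axis and vertical above 0.15 rad or (x of sled in the frame of bed above -0.05 m and (y of sled in the frame of bed below -0.014 m or angle between the x axis of sled and the x axis of bed, either way round above 0.16 rad))).
It fails at once if a bystander is disturbed (distance of any of jar, tape, pen from where it was at the start of the episode above 0.02 m).
It also fails if it takes over 72 s, if anything falls off the work surface, if the arm or the gripper's body presses on something with over 40 N, if the wrist force passes 120 N, or if a joint passes its speed limit or range.

## Working session

There is one attempt and no reset: what is moved stays moved. The work goes in short steps, each a Python script; the robot and the scene stay as the last script left them, time stands still between calls to the robot, and variables do not carry over. Pictures are saved under pics/ and viewed, at most 10 in all, crops included, and the job is handed in when it is done.

```bash
mkdir -p pics
cat > h.py <<'E'
import numpy as np, cv2
from rig import *
def cap(n):
    c=capture(n); R=cv2.Rodrigues(np.array(c['rvec'],float))[0]; c['R']=R; c['t']=np.array(c['tvec'],float).ravel(); c['K']=np.array(c['intrinsics']); return c
def cloud(c):
    z=c['z_map']; v,u=np.mgrid[:384,:512]; K=c['K']
    P=np.stack([(u-K[0,2])/K[0,0]*z,(v-K[1,2])/K[1,1]*z,z],-1)
    W=(P-c['t'])@c['R']; W[z<=0]=np.nan; return W
def onplane(c,u,v,h):
    K=c['K']; d=c['R'].T@np.array([(u-K[0,2])/K[0,0],(v-K[1,2])/K[1,1],1]); o=-c['R'].T@c['t']
    return o+d*(h-o[2])/d[2]
E
python3 - <<'E'
from h import *
for n in ["scene","top"]:
    c=cap(n); W=cloud(c); cv2.imwrite(f"pics/{n}0.png",c['image'][:,:,::-1]); np.savez(f"{n}0.npz",W=W,img=c['image'],K=c['K'],R=c['R'],t=c['t'])
    print(n,-c['R'].T@c['t'],c['R'][2])
    for q in ["bed","fence","sled","stick","stick_grip","stand_top","jar","tape","pen"]:
        for r in cut_out(q,n)[:2]:
            m=r['mask']; p=W[m]; p=p[~np.isnan(p[:,0])]
            if len(p): print(q,round(r['p'],2),np.int32(r['rect']),m.sum(),"med",np.median(p,0).round(3),"lo",np.percentile(p,2,0).round(3),"hi",np.percentile(p,98,0).round(3))
E
```

```text
scene [-0.2391822   0.92897157  0.60585243] [ 0.5670062  -0.7212712  -0.39783392]
bed 0.69 [161 187 277 249] 2562 med [ 0.572 -0.015  0.01 ] lo [ 0.504 -0.169 -0.001] hi [0.632 0.182 0.035]
fence 0.74 [170 187 245 232] 475 med [ 0.612 -0.02   0.029] lo [ 0.601 -0.137  0.014] hi [0.627 0.165 0.039]
sled 0.62 [197 215 223 232] 345 med [0.551 0.098 0.031] lo [0.529 0.07  0.011] hi [0.57  0.134 0.041]
stick 0.72 [147 221 154 239] 230 med [0.562 0.279 0.075] lo [0.554 0.268 0.05 ] hi [0.578 0.285 0.1  ]
stick_grip 0.51 [144 216 157 241] 242 med [0.562 0.278 0.075] lo [0.554 0.267 0.051] hi [0.578 0.285 0.1  ]
stand_top 0.8 [133 235 171 269] 813 med [0.545 0.29  0.032] lo [0.537 0.247 0.001] hi [0.598 0.304 0.049]
stand_top 0.65 [174 250 210 289] 1094 med [0.412 0.288 0.035] lo [ 0.395  0.248 -0.002] hi [0.486 0.311 0.049]
jar 0.81 [292 171 306 193] 298 med [ 0.53  -0.293  0.036] lo [ 0.516 -0.326  0.001] hi [ 0.556 -0.283  0.058]
tape 0.78 [273 217 297 236] 433 med [ 0.407 -0.049  0.013] lo [ 0.374 -0.086 -0.002] hi [ 0.439 -0.017  0.02 ]
pen 0.58 [228 251 263 278] 272 med [0.365 0.17  0.
[... 830 characters left out ...]
] lo [ 0.515 -0.33   0.011] hi [ 0.557 -0.286  0.059]
stand_top 0.76 [139 203 169 230] 622 med [0.428 0.272 0.047] lo [ 0.395  0.242 -0.001] hi [0.459 0.307 0.051]
stand_top 0.56 [137 151 166 176] 459 med [0.561 0.259 0.047] lo [0.537 0.241 0.002] hi [0.595 0.3   0.051]
jar 0.89 [358 157 385 178] 346 med [ 0.536 -0.305  0.055] lo [ 0.515 -0.348 -0.003] hi [ 0.559 -0.286  0.059]
tape 0.67 [261 209 288 236] 338 med [ 0.406 -0.054  0.018] lo [ 0.375 -0.087 -0.001] hi [ 0.442 -0.02   0.022]
pen 0.72 [185 126 322 190] 6146 med [ 0.587 -0.007  0.01 ] lo [ 0.51  -0.168  0.005] hi [0.655 0.174 0.036]
pen 0.68 [173 234 224 241] 288 med [0.369 0.155 0.015] lo [0.359 0.097 0.008] hi [0.376 0.221 0.021]
```

Run:
```python
from h import *
d=np.load("top0.npz"); im=d['img'][:,:,::-1]
cv2.imwrite("pics/top1.png",cv2.resize(im[105:255,125:395],None,fx=2.9,fy=2.9,interpolation=cv2.INTER_CUBIC)[:,:783])
W=d['W']; 
# bed top plane points, and sled top, handle top, stand top
def rect(m,n):
    p=W[m][:,:2]*1000; r=cv2.minAreaRect(p.astype(np.float32)); print(n,len(p),[np.round(x,1) for x in (r[0],r[1],r[2])],cv2.boxPoints(r).round(0).tolist())
v,u=np.mgrid[:384,:512]; x,y,z=W[...,0],W[...,1],W[...,2]
inb=(x>.48)&(x<.68)&(y>-.2)&(y<.2)
rect(inb&(z>.006)&(z<.06),"bed")
rect(inb&(z>.034)&(z<.05)&(x<.585)&(y>.03),"sledtop")
rect(inb&(z>.031)&(z<.04)&(x>.595),"fencetop")
s=(x>.52)&(x<.62)&(y>.22)&(y<.32)
rect(s&(z>.11),"handle?"); rect(s&(z>.085)&(z<.125),"handle"); rect(s&(z>.044)&(z<.0515),"stand")
print("ztop",np.nanmax(z[s]),"bedz",np.nanmedian(z[inb&(z>.006)&(z<.014)]))
```

```text
bed 6453 [array([580.9, -14.4]), array([162.8, 394.2]), np.float64(8.4)] [[472.0, 169.0], [529.0, -221.0], [690.0, -197.0], [633.0, 193.0]]
sledtop 359 [array([551.3, 107.9]), array([49.8, 79.7]), np.float64(5.2)] [[523.0, 145.0], [530.0, 66.0], [580.0, 70.0], [572.0, 150.0]]
fencetop 709 [array([639., -18.]), array([362.5,  83.8]), np.float64(89.1)] [[594.0, -199.0], [678.0, -200.0], [684.0, 163.0], [600.0, 164.0]]
handle? 0 [array([0., 0.]), array([0., 0.]), np.float64(0.0)] [[0.0, 0.0], [0.0, 0.0], [0.0, 0.0], [0.0, 0.0]]
handle 75 [array([566.6, 271.9]), array([25.5, 17.6]), np.float64(6.0)] [[553.0, 279.0], [555.0, 262.0], [580.0, 264.0], [578.0, 282.0]]
stand 350 [array([566.8, 271.8]), array([59.3, 58.2]), np.float64(85.5)] [[536.0, 245.0], [594.0, 240.0], [598.0, 299.0], [540.0, 304.0]]
ztop 0.1023639654622974 bedz 0.00931365144490046
```

View pics/top1.png

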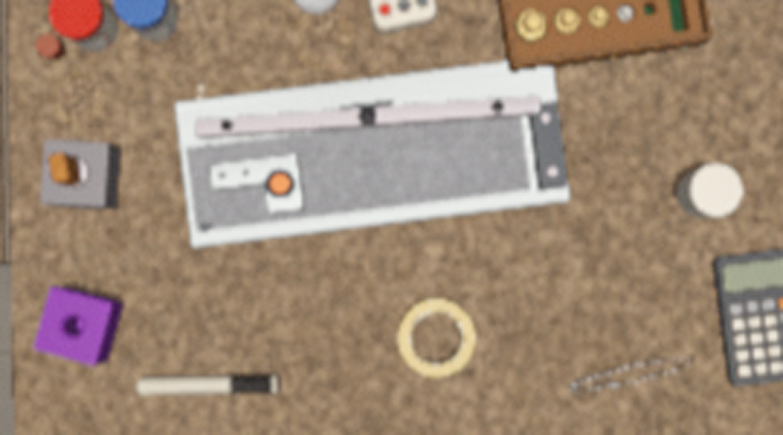

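View pics/scene0.png

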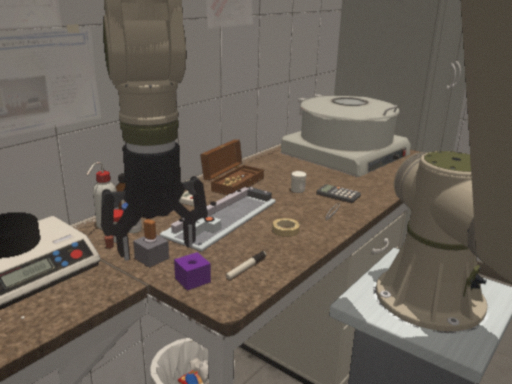

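The crop shows the grey stand with the stick at about (80,173), the bed with corners (175,100), (192,247), (569,200) and (553,68), and the fence along its upper side. The sled's notch is at the lower left and the purple decoy stand is at (77,325). The scene view shows the arm clear of everything.

Run:
```python
from h import *
from scipy.spatial.transform import Rotation as Ro
d=np.load("top0.npz"); W=d['W']; c=dict(K=d['K'],R=d['R'],t=d['t'])
cs=[onplane(c,125+u/2.9-.5,105+v/2.9-.5,.01)[:2] for u,v in [(175,100),(192,247),(569,200),(553,68)]]
print(np.round(cs,4).tolist(),[np.linalg.norm(cs[i]-cs[i-1]).round(3) for i in range(4)])
b=np.array([[-.18,.076],[-.18,-.062],[.18,-.062],[.18,.076]])
M,_=cv2.estimateAffinePartial2D(b,np.array(cs)); th=np.arctan2(M[1,0],M[0,0]); 
A=b-b.mean(0); B=np.array(cs); o=B.mean(0)-np.array([[np.cos(th),-np.sin(th)],[np.sin(th),np.cos(th)]])@b.mean(0)
print("bed th",th,"o",o,"scale",np.hypot(M[0,0],M[1,0]))
ex=np.array([np.cos(th),np.sin(th)]); ey=np.array([-ex[1],ex[0]])
np.savez("bed.npz",o=o,ex=ex,ey=ey)
P=W.reshape(-1,3); l=np.c_[(P[:,:2]-o)@ex,(P[:,:2]-o)@ey,P[:,2]]
s=l[(l[:,2]>.034)&(l[:,2]<.05)&(abs(l[:,0])<.17)&(l[:,1]<.024)&(l[:,1]>-.06)]
print("sled bed",s.min(0),s.max(0))
r=cv2.minAreaRect((s[:,:2]*1000).astype(np.float32)); print(r)
f=l[(l[:,2]>.031)&(l[:,2]<.05)&(abs(l[:,0])<.14)&(l[:,1]>.02)&(l[:,1]<.06)]
for x0 in np.arange(-.14,.14,.04):
    g=f[(f[:,0]>x0)&(f[:,0]<x0+.04)]; print("fence",x0.round(2),np.percentile(g[:,1],[3,50,97]).round(4))
g=l[(l[:,2]>.015)&(l[:,2]<.04)&(abs(l[:,1])<.03)&(l[:,0]>.12)&(l[:,0]<.2)]; print("stop",g.min(0),g.max(0))
print(current_ee_pos(),current_ee_rot(),Ro.from_quat(current_ee_rot()).as_matrix().round(2).tolist(),tcp_to_grasp,current_contact_force(),current_opening())
for yaw in (0,np.pi):
    q=(Ro.from_euler('z',yaw)*Ro.from_euler('x',np.pi)).as_quat()
    for p in ([.567,.272,.2],[.567,.272,.062],[.55,.1,.1],[.55,-.13,.1]): 
        a=ik(p,q); print(yaw,p,None if a is None else np.round(a,2))
```

```text
[[0.6366, 0.1866], [0.4973, 0.1731], [0.5331, -0.1825], [0.6582, -0.171]] [np.float64(0.358), np.float64(0.14), np.float64(0.357), np.float64(0.126)]
bed th -1.4887821694106986 o [0.57429836 0.00099968] scale 0.9897274457515383
sled bed [-0.14829333 -0.04160737  0.03405618] [0.16785499 0.02024684 0.04372676]
((9.664291381835938, -9.004741668701172), (61.8349494934082, 315.91064453125), 89.37798309326172)
fence -0.14 [0.0368 0.0445 0.052 ]
fence -0.1 [0.0361 0.0422 0.0507]
fence -0.06 [0.0341 0.0413 0.049 ]
fence -0.02 [0.0324 0.04   0.048 ]
fence 0.02 [0.0318 0.0387 0.0464]
fence 0.06 [0.0301 0.0375 0.0446]
fence 0.1 [0.0287 0.0355 0.0434]Traceback (most recent call last):
  File "<stdin>", line 18, in <module>
    return _quantile_unchecked(
        a, q, axis, out, overwrite_input, method, keepdims, weights)
    return _ureduce(a,
                    func=_quantile_ureduce_func,
    ...<5 lines>...
                    overwrite_input=overwrite_input,
                    method=method)
    r = func(a, **kwargs)
    result = _quantile(arr,
                       quantiles=q,
    ...<2 lines>...
                       out=out,
                       weights=wgt)
    slices_having_nans = np.isnan(arr[-1, ...])
                                  ~~~^^^^^^^^^
IndexError: index -1 is out of bounds for axis 0 with size 0
```

```bash
cat >> h.py <<'E'
from scipy.spatial.transform import Rotation as Ro
o=np.array([.577,.001]); th=-1.475; ex=np.array([np.cos(th),np.sin(th)]); ey=np.array([-ex[1],ex[0]])
E
python3 - <<'E'
from h import *
print(current_t(),current_ee_pos(),current_ee_rot(),tcp_to_grasp,current_contact_force(),current_opening())
best=None
for yaw in (0,np.pi):
    q=(Ro.from_euler('z',yaw)*Ro.from_euler('x',np.pi)).as_quat()
    for p in ([.567,.272,.2],[.567,.272,.062],[.55,.1,.1],[.55,-.13,.1]): 
        a=ik(p,q); print(round(yaw,1),p,None if a is None else np.round(a,2))
d=np.load("top0.npz"); W=d['W']; P=W.reshape(-1,3)
s=P[(P[:,0]>.52)&(P[:,0]<.62)&(P[:,1]>.22)&(P[:,1]<.32)]
for lo,hi in ((.092,.105),(.095,.105),(.098,.105)):
    g=s[(s[:,2]>lo)&(s[:,2]<hi)]; print(lo,len(g),np.median(g,0),cv2.minAreaRect((g[:,:2]*1000).astype(np.float32)))
E
```

```text
1.0 [0.25261883 0.516591   0.23134541] [2.25452843e-01 9.74254079e-01 6.44293592e-05 2.25860141e-05] 0.0187 [ 0.06150941  0.08062597 -0.48909915] 0.08528678889343619
0 [0.567, 0.272, 0.2] [ 0.32  0.43  0.14  1.28  0.   -2.82]
0 [0.567, 0.272, 0.062] [ 0.32  0.51 -0.08  0.98  0.   -2.82]
0 [0.55, 0.1, 0.1] [ 0.04  0.36 -0.23  0.99  0.   -3.11]
0 [0.55, -0.13, 0.1] [-0.37  0.37 -0.21  0.99  0.    2.77]
3.1 [0.567, 0.272, 0.2] [0.32 0.43 0.14 1.28 0.   0.32]
3.1 [0.567, 0.272, 0.062] [ 0.32  0.51 -0.08  0.98  0.    0.32]
3.1 [0.55, 0.1, 0.1] [ 0.04  0.36 -0.23  0.99  0.    0.04]
3.1 [0.55, -0.13, 0.1] [-0.37  0.37 -0.21  0.99  0.   -0.37]
0.092 67 [0.56640329 0.27038962 0.09859029] ((566.3870239257812, 272.4014892578125), (25.694374084472656, 17.063575744628906), 11.524947166442871)
0.095 60 [0.56642393 0.27041922 0.09875616] ((566.6851196289062, 271.515625), (25.477861404418945, 14.96176815032959), 10.692709922790527)
0.098 36 [0.56754428 0.27039951 0.09972355] ((567.3172607421875, 271.53228759765625), (21.993200302124023, 13.717177391052246), 14.444984436035156)
```

```bash
cat >> h.py <<'E'
Q=(Ro.from_euler('z',np.pi+.15)*Ro.from_euler('x',np.pi)).as_quat()
E
python3 - <<'E'
from h import *
movep([.567,.2715,.17],Q)
servo_line([.567,.2715,.062],feed=.12)
print("open F",current_contact_force())
grasp(80); sleep(.3)
print(current_opening(),current_grasp_force(),current_contact_force(),current_ee_pos())
servo_line([.567,.2715,.072],feed=.03)
sleep(.2); print(current_contact_force(),current_moment())
servo_line([.567,.2715,.135],feed=.12); sleep(.2)
print(current_t(),current_contact_force(),current_opening(),current_ee_pos())
c=cap("top"); print(look_for("stick","top")[:1]); cv2.imwrite("pics/t2.png",cv2.resize(c['image'][120:220,120:260,::-1],None,fx=5,fy=5))
c=cap("scene"); cv2.imwrite("pics/s2.png",cv2.resize(c['image'][160:270,110:250,::-1],None,fx=5,fy=5,interpolation=cv2.INTER_CUBIC))
E
```

```text
open F [ 0.17358564 -0.01159398  0.56423303]
0.015554212147277159 77.9746663570404 [ 0.41872511 -0.03982602  4.34775416] [0.56720228 0.27158766 0.06228144]
[ 0.75155136 -0.03936654 -0.41000951] [0.03959173 0.01850126 0.03199091]
6.0417 [ 0.14562664  0.29021397 -0.57408262] 0.01504014260372896 [0.56632515 0.2712468  0.13379493]
[{'rect': [138.5, 150.5, 168.4, 180.7], 'p': 0.69}]
```

View pics/s2.png

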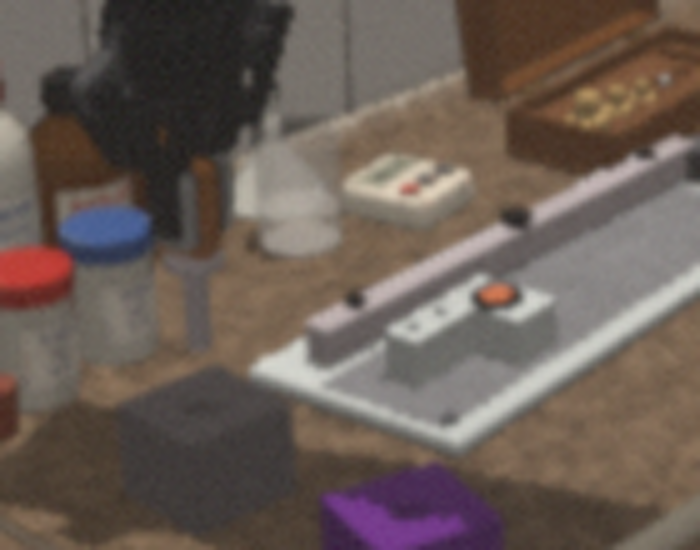

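The picture shows the stick held upright, with its stem at about (197,310) and free of the stand. The sled's notch opens towards the stand and outwards, as expected.

Run:
```python
from h import *
c=np.array([.551,.108]); p=c-.013*ex-.013*ey
movep([*p,.135],Q); servo_line([*p,.075],feed=.1); sleep(.3)
F0=np.mean([(sleep(.03),current_contact_force())[1] for _ in range(8)],0); print(F0)
def F():
    f=np.array(current_contact_force())-F0; return np.round([f[:2]@ex,f[:2]@ey,f[2]],2)
print("noise",[F().tolist() for _ in range(3)],current_ee_pos())
np.save("F0.npy",F0)
for i in range(14):
    p=p+.001*ey; servo_line([*p,.075],feed=.02); f=F(); e=current_ee_pos()[:2]-o
    print(i,f,(e@ex).round(4),(e@ey).round(4),((p-o)@ey).round(4))
    if -f[1]>.8: break
np.save("p.npy",p); print(current_t())
```

```text
[-0.22375844 -0.02867919 -0.76192392]
noise [[0.27, -0.35, -0.22], [0.27, -0.35, -0.22], [0.27, -0.35, -0.22]] [0.53686356 0.1196413  0.07510065]
0 [-0.03  0.54  0.07] -0.122 -0.0276 -0.0276
1 [-0.23  0.31 -0.29] -0.122 -0.0266 -0.0266
2 [-0.12  0.41 -0.35] -0.122 -0.0256 -0.0256
3 [-0.17  0.1   0.28] -0.122 -0.0246 -0.0246
4 [0.5  0.41 0.  ] -0.122 -0.0236 -0.0236
5 [-0.08 -0.33  0.64] -0.122 -0.0226 -0.0226
6 [ 0.23  1.21 -0.43] -0.122 -0.0216 -0.0216
7 [-0.54 -0.39 -0.24] -0.122 -0.0206 -0.0206
8 [-0.31  0.28  0.07] -0.122 -0.0196 -0.0196
9 [0.53 0.49 0.42] -0.122 -0.0186 -0.0186
10 [ 0.68 -0.1  -0.49] -0.122 -0.0177 -0.0176
11 [ 0.36 -0.93  0.59] -0.122 -0.0166 -0.0166
11.175
```

```bash
cat >> h.py <<'E'
def F(n=6,dt=.015):
    F0=np.load("F0.npy"); L=[]
    for _ in range(n): L.append(current_contact_force()); sleep(dt)
    f=np.mean(L,0)-F0; return -np.array([f[:2]@ex,f[:2]@ey])  # push force forward, to fence
def go(x,y,feed=.03): servo_line([*(o+x*ex+y*ey),.075],feed=feed)
def at():
    e=np.array(current_ee_pos())[:2]-o; return np.round([e@ex,e@ey],4)
E
python3 - <<'E'
from h import *
x,y=-.122,-.0166
for i in range(14):
    x+=.001; go(x,y); f=F(); print("x",round(x,4),f.round(2))
    if f[0]>.7: break
for i in range(60):
    y+=.0015 if y<-.004 else .0005
    go(x,y,.025); f=F()
    if i%4==0 or f[1]>1.8: print("y",round(y,4),f.round(2),at())
    if f[1]>2.8: break
print(current_t(),x,y)
E
```

```text
x -0.121 [0.04 0.42]
x -0.12 [-0.11  0.81]
x -0.119 [0.02 0.26]
x -0.118 [-0.29  0.87]
x -0.117 [0.26 0.59]
x -0.116 [-0.36  0.34]
x -0.115 [-0.03  0.47]
x -0.114 [-0.13  0.65]
x -0.113 [-0.32  0.13]
x -0.112 [0.05 0.45]
x -0.111 [-0.27  0.51]
x -0.11 [-0.22  0.69]
x -0.109 [-0.17  0.4 ]
x -0.108 [-0.09  0.24]
y -0.0151 [ 0.26 -0.54] [-0.108  -0.0148]
y -0.0091 [0.13 0.09] [-0.108 -0.009]
y -0.0031 [-0.29  0.11] [-0.108 -0.003]
y -0.0011 [0.53 0.31] [-0.108 -0.001]
y 0.0009 [0.16 0.45] [-0.108   0.0009]
y 0.0029 [-0.26  0.71] [-0.108   0.0029]
y 0.0049 [-0.25  1.07] [-0.108  0.005]
y 0.0069 [-0.03  0.46] [-0.108  0.007]
y 0.0084 [0.09 2.94] [-0.1081  0.008 ]
27.275 -0.10799999999999998 0.0084
```

```bash
cat > feed.py <<'E'
from h import *
x,y=-.108,.0084; slope=-.045; K=5500.; T=4.5; k=0; base=[]; 
for i in range(4):
    f=F(4); y+=np.clip((T-f[1])/K*.5,-.0008,.0003); go(x,y)
print("start",f.round(2),current_t())
while True:
    dx=.003 if x<.098 else .0007
    f=F(4,.012); e=T-f[1]; dy=slope*dx+np.clip(e/K*.45,-.0008,.0003)
    slope=np.clip(slope+.003*e/T*(dx/.003),-.075,.02)
    if k%8==0 or x>.105: print(round(x,4),round(y,4),at(),f.round(2),round(slope,3),round(current_t(),2))
    if f[1]>9 or f[0]>9: print("HIGH",f,x,y); break
    if x>.1 and f[0]>np.median(base)+3: print("STOP",f,np.median(base),x,y); break
    if x>.122: print("no stop"); break
    if x<.098: base=(base+[f[0]])[-20:]
    x+=dx; y+=dy; k+=1; go(x,y,.03 if dx>.002 else .015)
np.save("xy.npy",[x,y])
for _ in range(3): print(F(8).round(2),at(),current_t())
E
python3 feed.py
```

```text
start [0.71 5.1 ] 28.5417
-0.108 0.0086 [-0.1081  0.0083] [0.59 4.72] -0.045 28.57
-0.084 0.0073 [-0.0842  0.0069] [1.4  5.05] -0.047 30.84
-0.06 0.0058 [-0.0601  0.0055] [1.58 5.35] -0.05 33.11
-0.036 0.0046 [-0.036   0.0042] [1.08 4.79] -0.05 35.38
-0.012 0.0032 [-0.0119  0.0029] [1.98 3.85] -0.051 37.64
0.012 0.0019 [0.0121 0.0017] [0.78 4.26] -0.051 39.91
0.036 0.0006 [0.0361 0.0006] [0.07 5.  ] -0.053 42.17
0.06 -0.0006 [ 0.0602 -0.0006] [0.86 4.2 ] -0.051 44.44
0.084 -0.0015 [ 0.0841 -0.0015] [0.65 3.83] -0.049 46.71
0.1011 -0.0022 [ 0.1008 -0.0022] [2.1  4.38] -0.048 48.98
0.1053 -0.0024 [ 0.105  -0.0024] [1.97 4.27] -0.048 50.67
0.106 -0.0024 [ 0.1057 -0.0024] [2.01 4.35] -0.048 50.96
0.1067 -0.0024 [ 0.1064 -0.0024] [2.04 4.52] -0.048 51.24
0.1074 -0.0024 [ 0.1071 -0.0025] [1.91 4.25] -0.048 51.52
0.1081 -0.0025 [ 0.1078 -0.0025] [2.41 4.68] -0.048 51.81
0.1088 -0.0025 [ 0.1085 -0.0025] [2.2  4.44] -0.048 52.09
0.1095 -0.0025 [ 0.1092 -0.0025] [1.94 4.19] -0.048 52.38
0.1102 -0.0025 [ 0.1099 -0.0025] [2.19 4.54] -0.048 52.66
0.1109 -0.0026 [ 0.1106 -0.0026] [1.95 4.12] -0.048 52.94
0.1116 -0.0026 [ 0.1113 -0.0026] [1.76 4.62] -0.048 53.23
0.1123 -0.0026 [ 0.112  -0.0026] [2.15 4.59] -0.048 53.51
0.113 -0.0027 [ 0.1126 -0.0026] [2.39 3.94] -0.048 53.79
0.1137 -0.0026 [ 0.1127 -0.0027] [3.81 4.35] -0.048 54.08
STOP [3.81049778 4.34952459] 0.6657406668652888 0.11370000000000025 -0.0026461417287697046
[3.92 4.28] [ 0.1127 -0.0027] 54.2083
[3.69 4.24] [ 0.1127 -0.0027] 54.3417
[3.92 4.16] [ 0.1127 -0.0027] 54.475
```

Run:
```python
from h import *
x,y=np.load("xy.npy")
go(x-.001,y-.006,.04); go(x-.012,y-.012,.06)
p=o+(x-.012)*ex+(y-.012)*ey; servo_line([*p,.13],feed=.15)
movep([.567,.2715,.125],Q); print(current_t(),current_ee_pos(),current_opening(),current_contact_force())
for n in ("top","scene"):
    c=cap(n); im=c['image'][120:220,120:330] if n=="top" else c['image'][160:270,110:290]
    W=cloud(c)
    if n=="top":
        P=W.reshape(-1,3); l=np.c_[(P[:,:2]-o)@ex,(P[:,:2]-o)@ey,P[:,2]]
        s=l[(l[:,2]>.034)&(l[:,2]<.05)&(l[:,0]<.147)&(l[:,0]>.04)&(l[:,1]<.024)&(l[:,1]>-.06)]; print(cv2.minAreaRect((s[:,:2]*1000).astype(np.float32)))
    np.savez("a"+n,W=W); cv2.imwrite(f"pics/{n}3.png",cv2.resize(im[:,:,::-1],None,fx=3.7,fy=3.7,interpolation=cv2.INTER_CUBIC))
print(current_t())
```

```text
57.0417 [0.56732147 0.27038188 0.12475674] 0.014866037235894256 [ 0.08164442  0.28326527 -0.23727524]
((108.6390609741211, -2.053709030151367), (75.796875, 51.06596374511719), 0.3756175935268402)
57.1417
```

View pics/scene3.png

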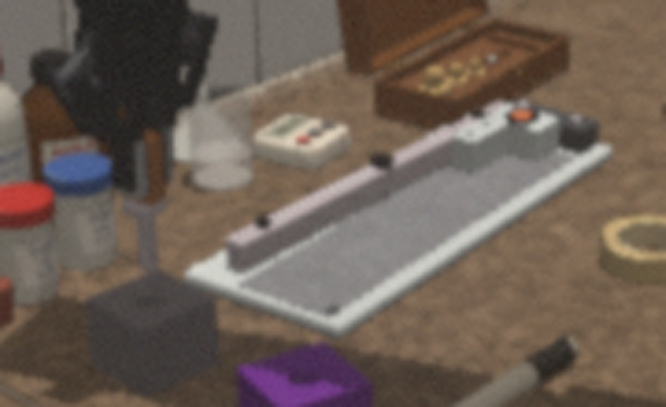

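View pics/top3.png

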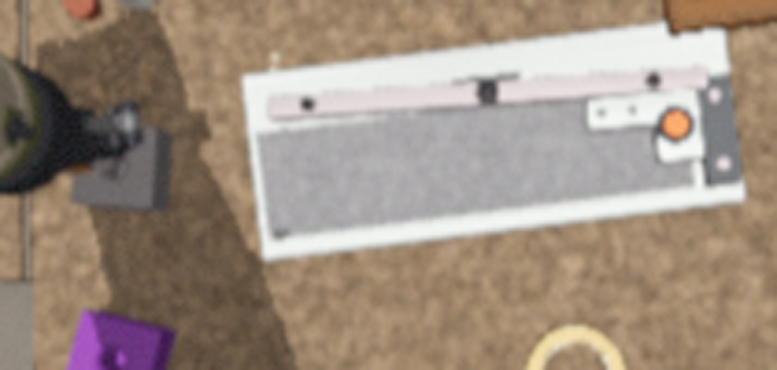

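The sled sits against the stop and the rail at crop (650,115), and the bystanders haven't moved. The stick hangs upright above the stand's hole at (150,270) in the scene crop, so I'll insert it with force checks.

Run:
```python
from h import *
F0=np.load("F0.npy")
ok=True
for z in (.112,.106,.102,.098,.094,.088,.08,.072,.066,.0635):
    servo_line([.567,.2715,z],feed=.06); f=np.array(current_contact_force())-F0; print(z,f.round(2))
    if f[2]>6 and z>.065: ok=False; print("BLOCKED"); break
print(current_ee_pos(),current_t())
if ok:
    gripper_open(); sleep(.2); servo_line([.567,.2715,.17],feed=.15); sleep(.2)
    c=cap("scene"); cv2.imwrite("pics/s4.png",cv2.resize(c['image'][160:270,110:290,::-1],None,fx=3.7,fy=3.7,interpolation=cv2.INTER_CUBIC))
    W=cloud(c)
    for r in cut_out("stick","scene")[:1]:
        p=W[r['mask']]; print(r['p'],np.nanmedian(p,0),np.nanpercentile(p,[2,98],axis=0))
print(current_t())
```

```text
0.112 [ 1.31 -0.38  0.55]
0.106 [-0.11 -0.42  0.04]
0.102 [-0.03 -0.1  -0.46]
0.098 [-0.19 -0.28  0.54]
0.094 [0.74 0.5  1.61]
0.088 [ 0.05 -0.06  0.04]
0.08 [0.59 0.49 0.45]
0.072 [0.4  0.85 0.07]
0.066 [ 1.11 -0.54 -0.61]
0.0635 [0.87 0.8  0.23]
[0.56691516 0.27145209 0.06337676] 59.825
0.75 [0.56235487 0.27866004 0.07341484] [[0.55409827 0.26511815 0.04697513]
 [0.58386985 0.28574975 0.09963475]]
61.8667
```

View pics/s4.png

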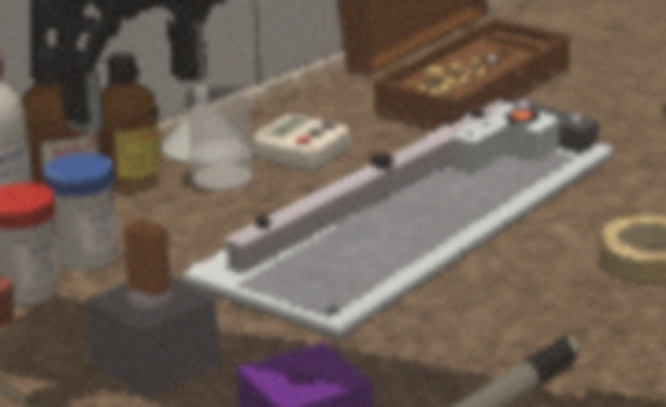

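The stick stands upright and fully seated at (148,265), released. The sled is home at (520,130).

```bash
python3 -c "
from rig import *
print(close_job())"
```

```text
the job is handed in; nothing more can be done
None
```

I handed the job in at about 62 s of the 72 s allowed: the sled was fed along the fence at about 4–5 N by the wrist-force reading and is home against the stop, and the stick is back upright in its stand; the hand-in returned no verdict.

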